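# Mark the gauge length of a flat tensile coupon

### The arm

A 7-joint arm with a two-finger parallel gripper is mounted at the origin on the work surface; the furniture and walls round the work are solid. World frame = base frame: x ahead of the robot, y to its left, z up, the work surface at z = 0. Lengths are in m, angles in rad, forces in N, time in s.
With the tool pointing down it reaches from about 0.4 to 0.85 m from the base axis. Payload 10.4 kg.
Tool frame: the origin (TCP) lies at the very end of the fingers, on their centre line; the grasp point (between the pads) lies 19 mm behind it; z points along the fingers, y is the line along which they close (so a half turn about z gives the same grasp; the last joint's range is limited). The gripper opens to 87 mm and grips with 3 to 60 N. Pads are 19 mm wide; open, the fingers measure 117 mm over their backs; the gripper's body (75 mm by 190 mm) begins 51 mm behind the grasp point.
Start: joints at [1.309, 0.332, -0.065, 1.46, 0.022, 1.35, -0.088], TCP at [0.148, -0.607, 0.223] pointing down, gripper open.
Joint ranges: [-2.6, 2.6], [-0.5, 2.12], [-1.47, 1.34], [0.16, 2.42], [-1.27, 4.41], [0.06, 2.06], [-2.6, 2.6]. Speed limits (rad/s): [2.22, 2.22, 2.79, 2.79, 3.14, 3.14, 3.14].

### API

Orientations are given as a rotation vector (axis times angle).
In Python, from station import bot gives the robot as it stands.
- The arm moves only by the tool arm_command, never from a script. Its argument "series" is a list that holds one entry, the list of rows, each a list of 7 numbers: the closure, from 0 (fully open) to 1 (shut), then the shift along the tool's x, y, z in cm, then the turn, a rotation vector about the tool's x, y, z in degrees. In form: [[[hand, x, y, z, ax, ay, az], ...]]. A call has 1 to 8 rows; each row shifts and turns the commanded pose from where the row before left it, along the tool's axes as they then stand; what a row does not reach is not made up. A row lasts 1/8 s, in which the tool goes at most 62.5 mm and 10.7 degrees, less where a joint would pass 70% of its speed; a pose out of reach is approached as far as the arm can. A call is refused whole if a number of a shift passes 6.25 or a number of a turn 10.7, either way. A call with a gripper value outside its range is refused whole. The fingers move at their own pace and stop on an object; "newtons" is the grip in N (left out, the last holds). Time passes only in rows, so rows that do not move let the fingers close. It gives the time, the measured TCP pose, the force, the opening and the grip force at its end, in the units of the state.
- bot.get_state(): the state, without advancing time (a new reading comes with each control period).
- bot.read_camera(name): name is "scene" or "top" or "wrist"; returns (picture, depth): 420x560x3 uint8, blue, green, red; 420x560 float32, m along the optical axis (not along the pixel's ray), 0 where there is no reading.
- bot.get_calibration(name): a dict with "fov_y" (degrees; the focal length in pixels is half the picture's height over the tangent of half this angle, whatever the lens; pixels are square), "cx", "cy" (the principal point, pixels), "k1" (the pictures are not rectified: a ray, as slopes to the right and down, at radius r is drawn at 1 + k1 r^2 times it, then the intrinsics apply), "xyz" and "orientation" of the camera in the world. Camera axes: x right, y up, looking along -z (the intrinsics and any distortion apply to the point x, -y, -z); pixel columns grow to the right and rows downward; lengths in m; the calibration is good to about 2 mm. A picture is of the moment at which its call begins: read the wrist's pose just before it. get_calibration takes no time and is no camera call; for the wrist camera it gives the pose at the moment of the call.
- bot.job_done(): hands the job in; it is judged then, once.
The state is a dict: "t": time; "qpos": joint angles; "dq": joint speeds; "tau": joint torques, N m; "tool_pos": TCP position; "orientation": TCP orientation; "wrist_force": force on the tool from outside, world axes, zero at the start; "wrist_torque": the same for the moment, N m; "width": finger opening in m; "grip_force": force on a finger pad.
Only numpy, scipy, OpenCV 4.12 (cv2) and the standard library are available. Lean on these libraries where they do the work, as an engineer would, in place of code of your own. Each camera call takes 0.05 s, during which the arm holds its last target. There are 200 camera calls.

### The job

Mark the gauge length on the long tensile coupon: lay it flat over both pins of the leaning jig, then thread the gauge punch over the same two pins so that it lies flat on the coupon. Push the punch's knob down through its light first stop and on to the stiff second stop, let it spring back up, and leave coupon and punch seated on the jig. The short coupon does not fit; leave it where it lies.

Things in the scene. Friction and masses are not known exactly. Their poses are not given: they have to be found in the camera images.
- jig: the fixed grey marking jig: foot plate 94 x 164 x 10 mm with two cheeks that carry a bed leaning 25 degrees towards the robot; 110 mm high over the pin tips. Origin: on the worktop under the foot
- jig_bed: the jig's leaning bed. Origin: midway between the pins, on the top plane of the two steel pads that carry the coupon, 85 mm above the worktop. z = out along the pins (up and towards the robot), y = from pin to pin, x = up the slope. Pads 44 mm (x) by 42 mm (y) round each pin; the gap between them, 68 mm (y) and 18 mm deep, leaves room for fingers under the coupon's waist
- pin_a (a point): tip of the steel pin at y = +55 mm of the bed: 10 mm thick, 26 mm long from the pad, the last 9 mm a rounded nose
- pin_b (a point): tip of the other, like pin at y = -55 mm of the bed
- coupon: the long coupon: flat steel dog-bone 150 mm long (along its y), 8 mm thick, flat on the worktop. Ends 44 mm wide (x) and 40 mm long with holes of 12 mm at y = +55 and -55 mm; waist 26 mm wide (x) over the middle 46 mm. About 0.26 kg. Origin: centre of the underside, z up; the same either way round
- coupon_mid (a point): centre of the long coupon, at half its thickness, axes as the coupon's
- short_coupon: the other, short dog-bone, 112 mm long (along its y), ends 36 mm wide, waist 22 mm, 8 mm thick, holes 80 mm apart: it does not fit the jig. Origin: centre of the underside
- punch: gauge punch, upright on the wooden case (case top 112 mm above the worktop). Plate 44 (x) by 150 (y) by 10 mm with holes of 12 mm at y = +55 and -55 mm; in its middle a dark spring housing 32 (x) by 30 (y) mm, z = 10 to 38 mm, to be gripped across x; above it a cross bar along y, 11 mm wide, and a knob. About 0.5 kg. Origin: centre of the plate's underside, z up; the same either way round
- knob_top (a point): top of the punch's round black knob (28 mm across, 8 mm thick), 65 mm above the plate's underside while not pressed; it goes 10 mm down in all, along the punch's z. The cross bar below it lies at 45 to 52 mm and carries two slim punches at y = +25 and -25 mm
- punch_bar (a joint): first part of the knob's travel: cross bar and knob go down together, 0 = up, 0.005 m = first stop; light spring, about 2 N at the start and 3 N at the stop
- punch_knob (a joint): second part: the knob alone goes down against the stiff striker spring, 0 = up, 0.005 m = second, hard stop; starts to move at about 8 N, about 13 N at the stop. Both parts spring back when let go

How it is judged:
On the way, in this order (a step that is already met when the one before it is completed fails the run):
1. the long coupon is threaded over both pins and lies flat on the pads (x of coupon_mid in the frame of jig_bed between -0.003 and 0.003 m and y of coupon_mid in the frame of jig_bed between -0.003 and 0.003 m and z of coupon_mid in the frame of jig_bed between 0.002 and 0.006 m and angle between the z axis of coupon and the z axis of jig_bed, either way round below 0.044 rad), for 0.2 s.
2. the punch is threaded over both pins and lies flat on the coupon (all of step 1 and x of punch in the frame of jig_bed between -0.003 and 0.003 m and y of punch in the frame of jig_bed between -0.003 and 0.003 m and z of punch in the frame of jig_bed between 0.006 and 0.01 m and angle between the z axis of punch and the z axis of jig_bed, either way round below 0.044 rad), for 0.2 s.
3. the knob is pushed through the first stop to the second, with coupon and punch seated (all of step 2 and value of joint each of punch_bar, punch_knob above 0.004 m), for 0.05 s.
At the end, for the whole second after the job is handed in: Coupon over both pins flat on the pads and punch over the same pins flat on it (each within 3 mm along and across the bed, 2 mm in height, 2.5 degrees), knob back up (both travels under 1 mm), everything at rest (all of step 2 and value of joint each of punch_bar, punch_knob below 0.001 m and linear speed of each of punch, coupon below 0.02 m/s); the robot touches nothing.
It fails at once if the short coupon is moved more than 3 cm (distance of short_coupon from where it was at the start of the episode above 0.03 m).
It also fails if it takes over 72 s, if anything falls off the work surface, if the arm or the gripper's body presses on something with over 40 N, if the wrist force passes 120 N, or if a joint passes its speed limit or range.

## Working session

There is one attempt and no reset: what is moved stays moved. The work goes in short steps, Python scripts to look and compute and a tool call to move; the robot and the scene stay as the last step left them, time stands still between calls to the robot, and variables do not carry over. Pictures are saved under pics/ and viewed, at most 10 in all, crops included, and the job is handed in when it is done.

Besides the shell and the picture viewer there is one more tool, called after ">>>" by a JSON object that holds its "method" and its "body". arm_command: Moves the arm, as the interface text tells. Its arguments: {"type":"object","properties":{"series":{"type":"array"},"newtons":{"type":"number"}},"required":["series"]}

```bash
mkdir -p pics; ls
cat > h.py <<'E'
import numpy as np, cv2
from scipy.spatial.transform import Rotation as R
from station import bot
def cam(n):
    c=bot.get_calibration(n); im,d=bot.read_camera(n); return c,im,d
def rays(c,uv):
    uv=np.atleast_2d(np.array(uv,float)); f=210/np.tan(np.radians(c['fov_y'])/2)
    p=(uv-[c['cx'],c['cy']])/f; q=p.copy()
    for _ in range(20): q=p/(1+c['k1']*(q**2).sum(1,keepdims=True))
    d=np.c_[q[:,0],-q[:,1],-np.ones(len(q))]
    return np.array(c['xyz']), d@R.from_rotvec(c['orientation']).as_matrix().T
def onz(c,uv,z):
    o,d=rays(c,uv); return o+d*((z-o[2])/d[:,2])[:,None]
def pts(c,uv,dep):
    o,d=rays(c,uv); uv=np.atleast_2d(uv).astype(int); return o+d*dep[uv[:,1],uv[:,0]][:,None]
E
python3 - <<'E'
from h import *
for n in ("scene","top"):
    c,im,d=cam(n); print(n,c); cv2.imwrite(f"pics/{n}0.png",im); np.savez(f"{n}0.npz",im=im,d=d)
print(bot.get_state())
E
```

```text
pics
scene {'fov_y': 50.921619677748694, 'cx': 282.2734310625824, 'cy': 203.32475136364218, 'k1': -0.14020125231793562, 'xyz': array([0.15650342, 0.46942254, 0.76921648]), 'orientation': array([ 0.30840659, -0.90154203, -2.39150167])}
top {'fov_y': 45.24965711461528, 'cx': 279.7938248531846, 'cy': 217.37489271773737, 'k1': -0.02388534481165302, 'xyz': array([0.27611506, 0.02311046, 1.0977153 ]), 'orientation': array([ 0.16634822, -0.16860402, -1.54945917])}
{'t': 0.1, 'qpos': array([ 1.30939223,  0.33280051, -0.06470575,  1.46081108,  0.02159553,
        1.34988863, -0.08848995]), 'dq': array([ 0.00106505, -0.00128968, -0.00188144, -0.00044795, -0.00108335,
        0.00186153, -0.00094988]), 'tau': array([ 2.21925380e-03, -6.24543285e+01,  2.50374607e-02, -3.90719354e+01,
       -6.15228619e-02,  3.64671985e-02, -4.93183086e-05]), 'tool_pos': array([ 0.14776471, -0.60694955,  0.22186069]), 'orientation': array([-3.11802971e+00, -3.74130333e-01,  2.99186353e-04]), 'wrist_force': array([-0.45173356, -0.41518989,  0.50054903]), 'wrist_torque': array([-0.00263572,  0.03456341,  0.0042472 ]), 'grip_force': 0.0, 'width': 0.08679678684939575}
```

View pics/scene0.png

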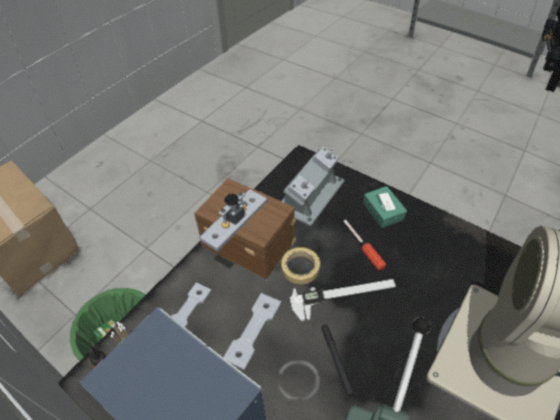

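View pics/top0.png

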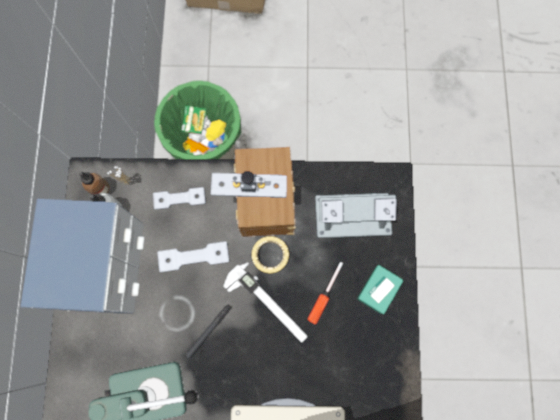

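The top view shows the long coupon at (193,257), the short one at (179,198), the punch on its case at (248,185) and the jig at (356,214). The jig's pins are at about (333,211) and (387,210). A cabinet stands left of the coupons.

Run:
```python
from h import *
z=np.load("top0.npz"); im,d=z['im'],z['d']; c=bot.get_calibration("top")
g=cv2.cvtColor(im,cv2.COLOR_BGR2GRAY)
vv,uu=np.mgrid[0:420,0:560]; P=pts(c,np.c_[uu.ravel(),vv.ravel()],d).reshape(420,560,3)
np.save("Ptop.npy",P)
def blob(x0,y0,x1,y1,zz,th):
    m=np.zeros_like(g); m[y0:y1,x0:x1]=(g[y0:y1,x0:x1]>th)*255
    cs,h=cv2.findContours(m,cv2.RETR_CCOMP,cv2.CHAIN_APPROX_NONE)
    k=max(range(len(cs)),key=lambda i:cv2.contourArea(cs[i]))
    w=onz(c,cs[k][:,0,:],zz)[:,:2]*1000
    r=cv2.minAreaRect(w.astype(np.float32)); print("rect",r)
    for i in range(len(cs)):
        if h[0][i][3]==k:
            q=cs[i][:,0,:].mean(0); print(" hole",q,len(cs[i]),onz(c,q,zz)[0])
blob(150,235,235,277,.008,130); blob(148,183,210,212,.008,130); blob(205,168,292,202,.122,150)
for n,u,v in(("coupon",175,260),("case",265,215),("punchplate",220,184),("knob",248,178),("padA",333,218),("padB",387,218),("foot",355,230),("cab",80,250)): print(n,P[v,u])
for n,a in(("jig",im[175:245,305:410]),("cp",im[170:280,140:300])): cv2.imwrite(f"pics/{n}.png",cv2.resize(a,None,fx=7 if n=="jig" else 5,fy=7 if n=="jig" else 5,interpolation=cv2.INTER_CUBIC))
```

```text
rect ((427.76812744140625, 221.25054931640625), (178.18719482421875, 87.58662414550781), 86.4460678100586)
 hole [208.13333333 271.13333333] 15 [0.39128338 0.17657297 0.008     ]
 hole [206. 269.] 4 [0.39583143 0.18139824 0.008     ]
 hole [205.  267.5] 6 [0.39905097 0.18371237 0.008     ]
 hole [213.5 265. ] 6 [0.40476919 0.16551472 0.008     ]
 hole [167.5 259.5] 8 [0.41518781 0.2661265  0.008     ]
 hole [154. 257.] 4 [0.4201883  0.29590978 0.008     ]
 hole [152. 256.] 4 [0.42230943 0.30042248 0.008     ]
 hole [217.5 252.5] 8 [0.43222732 0.15793828 0.008     ]
 hole [154. 248.] 4 [0.4399693  0.29723084 0.008     ]
 hole [151.5 247. ] 6 [0.44209001 0.30285749 0.008     ]
 hole [155. 244.] 4 [0.44884294 0.29562836 0.008     ]
 hole [217. 240.] 4 [0.45981863 0.1601517  0.008     ]
 hole [192. 239.] 4 [0.46119533 0.21509129 0.008     ]
 hole [190. 239.] 4 [0.4611275  0.21948116 0.008     ]
 hole [181. 239.] 4 [0.46082173 0.23923989 0.008     ]
 hole [193.5 238. ] 6 [0.46346927 0.21191156 0.008     ]
 hole [185. 238.] 4 [0.46318091 0.23057769 0.008     ]
 hole [162. 238.] 4 [0.462396
[... 1081 characters left out ...]
 10 [0.55436057 0.03185384 0.122     ]
 hole [236.28571429 182.28571429] 7 [0.55880793 0.11184028 0.122     ]
 hole [221.08333333 183.91666667] 12 [0.55494013 0.14229508 0.122     ]
 hole [260.5 178.5] 8 [0.5674768  0.06330824 0.122     ]
 hole [234.33333333 177.77777778] 9 [0.56818942 0.11608959 0.122     ]
 hole [268. 172.] 4 [0.58138368 0.04846354 0.122     ]
coupon [0.41451297 0.24998866 0.00674838]
case [0.49419731 0.05293204 0.11333856]
punchplate [0.58932541 0.15953375 0.00085973]
knob [0.55160099 0.08482104 0.17726352]
padA [ 0.49807543 -0.08709056  0.07677153]
padB [ 0.49970889 -0.19925826  0.07710541]
foot [ 0.48600162 -0.14225791  0.01166983]
cab [0.40677386 0.38651327 0.18991444]
```

View pics/jig.png

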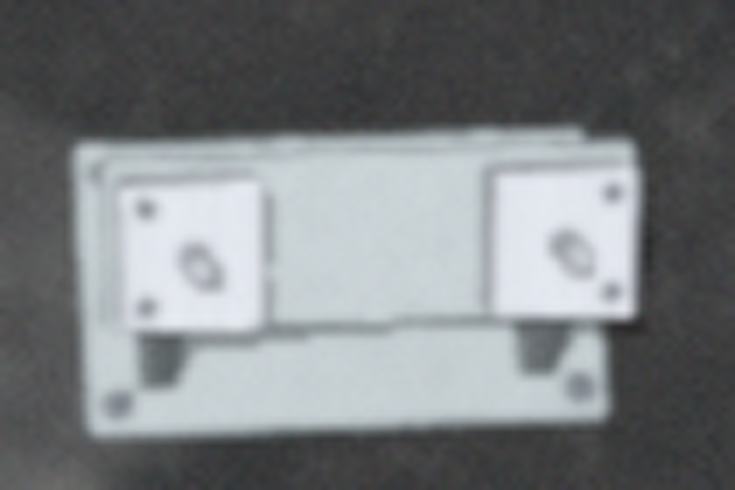

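The crop shows both white pads, centred at about (195,255) and (565,240), each with a pin in it. Now I compute the jig pose and the first move.

```bash
cat >> h.py <<'E'
from scipy.linalg import logm,expm
def T(p,Rm):
    M=np.eye(4); M[:3,:3]=Rm; M[:3,3]=p; return M
def cur():
    s=bot.get_state(); return T(s['tool_pos'],R.from_rotvec(s['orientation']).as_matrix())
def row(A,B,n):
    X=expm(np.real(logm(np.linalg.inv(A)@B))/n)
    return np.round(np.r_[X[:3,3]*100,np.degrees(R.from_matrix(X[:3,:3]).as_rotvec())],3)
def frame(ydir,zdir):  # tool R from closing line and pointing direction
    zz=np.array(zdir,float);zz/=np.linalg.norm(zz);y=np.array(ydir,float);y-=zz*(y@zz);y/=np.linalg.norm(y)
    return np.c_[np.cross(y,zz),y,zz]
def dev(Rm): # deg
    return np.degrees(R.from_matrix(Rm).as_rotvec())
E
python3 - <<'E'
from h import *
P=np.load("Ptop.npy")
for n in("top","scene"):
    z=np.load(n+"0.npz"); im,d=z['im'],z['d']; c=bot.get_calibration(n)
    g=cv2.cvtColor(im,cv2.COLOR_BGR2GRAY); m=np.zeros_like(g)
    if n=="top": m[175:245,305:410]=g[175:245,305:410]
    else: m[140:225,280:350]=g[140:225,280:350]
    m=((m>(205 if n=="top" else 185))*255).astype(np.uint8)
    m=cv2.morphologyEx(m,cv2.MORPH_CLOSE,np.ones((5,5)))
    k,l,st,ce=cv2.connectedComponentsWithStats(m)
    for i in range(1,k):
        if st[i,4]>80: print(n,st[i],ce[i],onz(c,ce[i],.085)[0])
    if n=="top":
        Q=np.vstack([P[l==i] for i in range(1,k) if st[i,4]>80]); Q=Q[(Q[:,2]>.07)&(Q[:,2]<.1)]
        a=np.linalg.lstsq(np.c_[Q[:,:2],np.ones(len(Q))],Q[:,2],rcond=None)[0]; print("plane",a,np.degrees(np.arctan(a[:2])),len(Q))
B=T([.4237,.212,.30],frame([np.cos(np.radians(9)),np.sin(np.radians(9)),0],[0,0,-1]))
A=cur(); print(A.round(3)); B1=A.copy(); B1[2,3]=.33
print(row(B1,B,24)); M=B1.copy(); r=row(B1,B,24)
for i in range(24):
    M=M@T(r[:3]/100,R.from_rotvec(np.radians(r[3:])).as_matrix()); 
    if i%4==3: print(M[:3,3].round(3))
E
```

```text
top [ 322  198   73   37 1767] [355.8573854  212.38313526] [ 0.50886221 -0.13349501  0.085     ]
plane [0.03625006 0.0056618  0.06400149] [2.07606654 0.32439371] 1063
scene [317 151  17  16  83] [324.5060241  158.12048193] [ 0.51651888 -0.1879575   0.085     ]
scene [294 176  19  18 103] [301.23300971 186.02912621] [ 0.51156614 -0.08424001  0.085     ]
[[ 0.972  0.237 -0.     0.148]
 [ 0.237 -0.972  0.001 -0.607]
 [-0.    -0.001 -1.     0.222]
 [ 0.     0.     0.     1.   ]]
[ 3.786e+00 -1.144e+00  1.260e-01 -2.000e-03 -2.000e-03 -3.555e+00]
[ 0.276 -0.515  0.325]
[ 0.377 -0.394  0.32 ]
[ 0.446 -0.251  0.315]
[ 0.477 -0.097  0.31 ]
[0.47  0.061 0.305]
[0.424 0.212 0.3  ]
```

>>> {"method": "arm_command", "body": {"series": [[[0,0,0,-5.5,0,0,0],[0,0,0,-5.5,0,0,0],[0,3.786,-1.144,0.126,0,0,-3.555],[0,3.786,-1.144,0.126,0,0,-3.555],[0,3.786,-1.144,0.126,0,0,-3.555],[0,3.786,-1.144,0.126,0,0,-3.555],[0,3.786,-1.144,0.126,0,0,-3.555],[0,3.786,-1.144,0.126,0,0,-3.555]]]}}

```text
t: 1.1
tool_pos: [0.3312, -0.4563, 0.3246]
orientation: [-2.994, -0.949, 0.0]
wrist_force: [0.5, -0.3, 0.5]
width: 0.087
grip_force: 0.0
```

>>> {"method": "arm_command", "body": {"series": [[[0,3.786,-1.144,0.126,0,0,-3.555],[0,3.786,-1.144,0.126,0,0,-3.555],[0,3.786,-1.144,0.126,0,0,-3.555],[0,3.786,-1.144,0.126,0,0,-3.555],[0,3.786,-1.144,0.126,0,0,-3.555],[0,0,0,0,0,0,0]]]}}

```text
t: 1.85
tool_pos: [0.4339, -0.2845, 0.319]
orientation: [2.808, 1.408, 0.001]
wrist_force: [-0.5, -0.1, 0.9]
width: 0.0868
grip_force: 0.0
```

Run:
```python
from h import *
print(cur().round(4))
c,im,d=cam("wrist"); print(c); cv2.imwrite("pics/w1.png",im); np.savez("w1.npz",im=im,d=d)
```

```text
[[ 5.984e-01  8.012e-01  8.000e-04  4.339e-01]
 [ 8.012e-01 -5.984e-01  2.000e-04 -2.845e-01]
 [ 6.000e-04  5.000e-04 -1.000e+00  3.190e-01]
 [ 0.000e+00  0.000e+00  0.000e+00  1.000e+00]]
{'fov_y': 70.82496349510124, 'cx': 275.9066888212975, 'cy': 212.06421440664022, 'k1': -0.023542766568103016, 'xyz': array([ 0.47576196, -0.22871883,  0.48197298]), 'orientation': array([-0.25118699,  0.08103023, -0.63897195])}
```

View pics/w1.png

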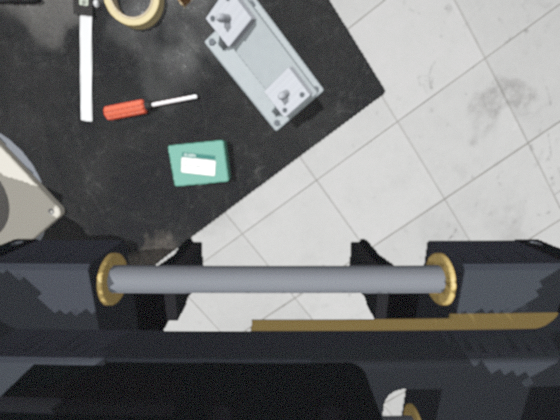

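The wrist view shows the jig at the top: pads at about (232,20) and (285,95). Two more rows centre it better.

>>> {"method": "arm_command", "body": {"series": [[[0,3.786,-1.144,0.126,0,0,-3.555],[0,3.786,-1.144,0.126,0,0,-3.555],[0,0,0,0,0,0,0]]]}}

```text
t: 2.28
tool_pos: [0.4587, -0.2091, 0.3165]
orientation: [2.715, 1.58, 0.001]
wrist_force: [0.3, 0.2, 0.4]
width: 0.087
grip_force: 0.0
```

Run:
```python
from h import *
print(cur().round(4))
c,im,d=cam("wrist"); cv2.imwrite("pics/w2.png",im); np.savez("w2.npz",im=im,d=d,c=np.array(c,dtype=object))
```

```text
[[ 4.941e-01  8.694e-01  8.000e-04  4.587e-01]
 [ 8.694e-01 -4.941e-01  3.000e-04 -2.091e-01]
 [ 7.000e-04  5.000e-04 -1.000e+00  3.165e-01]
 [ 0.000e+00  0.000e+00  0.000e+00  1.000e+00]]
```

View pics/w2.png

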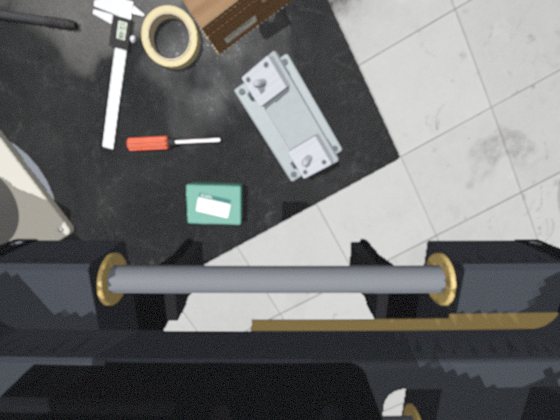

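The pads are at (265,83) and (309,160), with a pin standing in each. I measure them on the leaning plane.

Run:
```python
from h import *
z=np.load("w2.npz",allow_pickle=True); im=z['im'];d=z['d'];c=z['c'].item()
g=cv2.cvtColor(im,cv2.COLOR_BGR2GRAY)
n=np.array([-np.sin(np.radians(25)),0,np.cos(np.radians(25))])
def onplane(uv,p0,n):
    o,dd=rays(c,uv); return o+dd*(((p0-o)@n)/(dd@n))[:,None]
crop=np.zeros_like(g); crop[45:190,225:350]=g[45:190,225:350]
print(np.percentile(crop[crop>0],[30,50,70,80,90,95]))
for th in (195,200,205,210,215):
    m=cv2.morphologyEx(((crop>th)*255).astype(np.uint8),cv2.MORPH_OPEN,np.ones((3,3)))
    cs,_=cv2.findContours(m,cv2.RETR_EXTERNAL,cv2.CHAIN_APPROX_NONE)
    for k in cs:
        if cv2.contourArea(k)>400:
            W=onplane(k[:,0,:],np.array([.51,-.14,.085]),n)
            # plane coords: y world, slope
            q=np.c_[W[:,1],(W[:,0])/np.cos(np.radians(25))]*1000
            r=cv2.minAreaRect(q.astype(np.float32))
            print(th,cv2.contourArea(k),np.round(r[0],1),np.round(r[1],1),round(r[2],2),"->x",round(r[0][1]*np.cos(np.radians(25)),1), cv2.minAreaRect(k)[0])
cv2.imwrite("pics/w2c.png",cv2.resize(im[45:190,225:350],None,fx=4,fy=4,interpolation=cv2.INTER_CUBIC))
```

```text
[ 63.  87. 197. 204. 213. 224.]
195 487.0 [-141.3  604.9] [  7.9 110.7] 87.08 ->x 548.2 (311.08074951171875, 104.0277328491211)
195 4605.5 [-141.9  562.8] [ 69.5 150.8] 86.53 ->x 510.1 (283.84564208984375, 119.16941833496094)
200 431.5 [-141.5  604.9] [  7.5 109.2] 86.91 ->x 548.2 (311.204345703125, 104.1711654663086)
200 4017.5 [-141.8  562.5] [ 68.5 150.3] 86.36 ->x 509.8 (283.36602783203125, 119.1067886352539)
205 840.5 [-194.7  561.2] [43.  63.5] 5.52 ->x 508.6 (303.0976257324219, 158.6656951904297)
205 1656.0 [-116.8  557.1] [60.  99.6] 87.02 ->x 504.9 (261.9986267089844, 105.78942108154297)
210 652.0 [-196.3  569.2] [43.8 39.9] 88.14 ->x 515.9 (308.6805419921875, 157.44818115234375)
210 934.0 [-87.  562.5] [45.4 40. ] 87.13 ->x 509.8 (262.8402404785156, 82.16219329833984)
215 599.0 [-196.4  569.7] [42.3 39.3] 86.48 ->x 516.3 (308.9117736816406, 157.3529510498047)
215 689.0 [-87.  563.3] [43.2 39.4] 87.23 ->x 510.5 (263.2158508300781, 81.74267578125)
```

View pics/w2c.png

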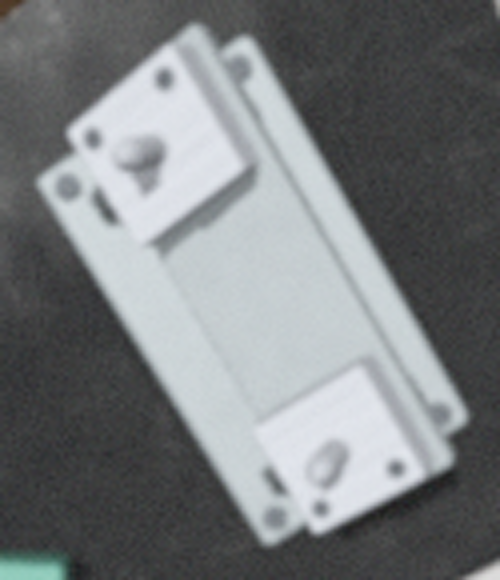

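The crop shows both pads clearly; each pin's base sits at the middle of its pad. I check this against the top camera with the yaw included.

```bash
cat >> h.py <<'E'
def onplane(c,uv,p0,n):
    o,dd=rays(c,uv); return o+dd*(((p0-o)@n)/(dd@n))[:,None]
def bedR(yaw):
    return R.from_euler('z',yaw,degrees=True).as_matrix()@R.from_euler('y',-25,degrees=True).as_matrix()
def pads(c,g,box,ths,yaw=3,p0=(.5132,-.1417,.085)):
    Rb=bedR(yaw); x0,y0,x1,y1=box; crop=np.zeros_like(g); crop[y0:y1,x0:x1]=g[y0:y1,x0:x1]
    for th in ths:
        m=cv2.morphologyEx(((crop>th)*255).astype(np.uint8),cv2.MORPH_OPEN,np.ones((3,3)))
        cs,_=cv2.findContours(m,cv2.RETR_EXTERNAL,cv2.CHAIN_APPROX_NONE)
        for k in cs:
            if cv2.contourArea(k)>150:
                W=onplane(c,k[:,0,:],np.array(p0),Rb[:,2]); q=(W-p0)@Rb*1000
                r=cv2.minAreaRect(q[:,:2].astype(np.float32)); print(th,"bed xy mm",np.round(r[0],1),np.round(r[1],1),round(r[2],1))
E
python3 - <<'E'
from h import *
z=np.load("w2.npz",allow_pickle=True); g=cv2.cvtColor(z['im'],cv2.COLOR_BGR2GRAY); pads(z['c'].item(),g,(225,45,350,190),(209,212,216,220))
z=np.load("top0.npz"); g=cv2.cvtColor(z['im'],cv2.COLOR_BGR2GRAY); print(np.percentile(g[195:225,320:400],[20,40,60,70,80,90])); pads(bot.get_calibration("top"),g,(305,175,410,245),(212,218,224,230))
z=np.load("scene0.npz"); g=cv2.cvtColor(z['im'],cv2.COLOR_BGR2GRAY); pads(bot.get_calibration("scene"),g,(280,140,350,225),(185,195,200,205))
E
```

```text
209 bed xy mm [  0.1 -55.1] [40.3 44. ] 89.1
209 bed xy mm [-10.7  45. ] [77.5 50. ] 31.9
212 bed xy mm [  0.3 -55.2] [42.8 39.9] 0.0
212 bed xy mm [-0.1 54.7] [44.  39.6] 0.0
216 bed xy mm [  0.4 -55.1] [42.6 39.2] 0.0
216 bed xy mm [ 0.3 54.8] [42.4 39.2] 0.1
220 bed xy mm [  0.6 -55.2] [41.5 39. ] 1.0
220 bed xy mm [ 0.6 54.8] [41.5 38.7] 0.1
[177. 197. 208. 209. 222. 230.]
212 bed xy mm [ 0.4 57.6] [37.3 42.3] 89.6
212 bed xy mm [  0.1 -52.4] [41.3 37.5] 0.5
218 bed xy mm [ 0.3 57.6] [37.3 42.3] 89.6
218 bed xy mm [ -0.1 -52.5] [37.7 40.1] 87.9
224 bed xy mm [ 0.6 57.5] [33.2 38.4] 89.2
224 bed xy mm [  0.1 -52.4] [37.1 33.3] 0.5
```

>>> {"method": "arm_command", "body": {"series": [[[0,3.786,-1.144,0.126,0,0,-3.555],[0,3.786,-1.144,0.126,0,0,-3.555],[0,3.786,-1.144,0.126,0,0,-3.555],[0,3.786,-1.144,0.126,0,0,-3.555],[0,3.786,-1.144,0.126,0,0,-3.555],[0,3.786,-1.144,0.126,0,0,-3.555],[0,3.786,-1.144,0.126,0,0,-3.555],[0,3.786,-1.144,0.126,0,0,-3.555]]]}}

```text
t: 3.32
tool_pos: [0.4612, 0.1013, 0.306]
orientation: [2.25, 2.192, -0.0]
wrist_force: [1.4, 0.6, -1.4]
width: 0.0868
grip_force: 0.0
```

Run:
```python
from h import *
print(cur().round(4))
c,im,d=cam("wrist"); cv2.imwrite("pics/w3.png",im); np.savez("w3.npz",im=im,d=d,c=np.array(c,dtype=object))
A=cur();B=T([.4237,.212,.30],frame([np.cos(np.radians(9)),np.sin(np.radians(9)),0],[0,0,-1])); print(row(A,B,3))
```

```text
[[ 2.570e-02  9.997e-01  2.000e-04  4.612e-01]
 [ 9.997e-01 -2.570e-02 -2.000e-04  1.013e-01]
 [-2.000e-04  2.000e-04 -1.000e+00  3.060e-01]
 [ 0.000e+00  0.000e+00  0.000e+00  1.000e+00]]
[ 3.552 -1.051  0.21   0.007 -0.022 -3.311]
```

View pics/w3.png

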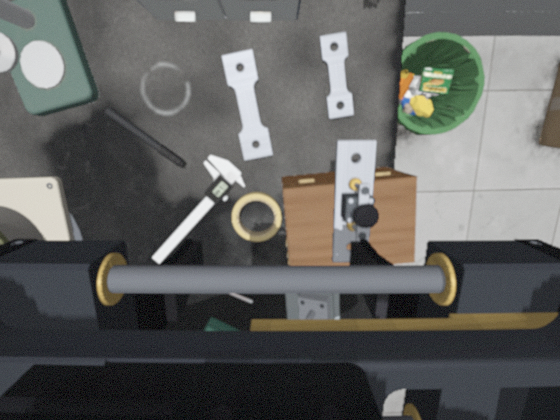

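The coupon holes are at (240,67) and (256,143), and one punch hole is at (354,157).

```bash
cat >> h.py <<'E'
def hole(g,u,v,r=7):
    a=g[v-r:v+r+1,u-r:u+r+1].astype(float); hi=np.median(a[a>np.percentile(a,60)])
    w=np.clip(hi-20-a,0,None); yy,xx=np.mgrid[-r:r+1,-r:r+1]; w[(xx**2+yy**2)>(r-1)**2]=0
    return np.array([u+(w*xx).sum()/w.sum(), v+(w*yy).sum()/w.sum()])
E
python3 - <<'E'
from h import *
z=np.load("w3.npz",allow_pickle=True); c=z['c'].item(); g=cv2.cvtColor(z['im'],cv2.COLOR_BGR2GRAY)
t=np.load("top0.npz"); ct=bot.get_calibration("top"); gt=cv2.cvtColor(t['im'],cv2.COLOR_BGR2GRAY)
H=[]
for nm,cc,gg,zz,u,v in(("w cp",c,g,.008,240,67),("w cp",c,g,.008,256,143),("w pu",c,g,.122,354,157),("t cp",ct,gt,.008,168,260),("t cp",ct,gt,.008,218,253),("t pu",ct,gt,.122,221,184),("t pu",ct,gt,.122,276,185)):
    h=hole(gg,u,v,6 if nm[0]=="w" else 4); p=onz(cc,h,zz)[0]; H.append(p); print(nm,h.round(1),p.round(4))
a=H[0]-H[1]; print(np.linalg.norm(a),(H[0]+H[1])/2,"yaw",np.degrees(np.arctan2(-a[0],a[1])))
a=H[3]-H[4]; print(np.linalg.norm(a),(H[3]+H[4])/2,"yaw",np.degrees(np.arctan2(-a[0],a[1])))
E
```

```text
w cp [239.5  66.9] [0.4139 0.2648 0.008 ]
w cp [255.3 143.7] [0.432  0.1564 0.008 ]
w pu [355.  157.7] [0.5547 0.1412 0.122 ]
t cp [167.6 259.9] [0.4143 0.2658 0.008 ]
t cp [217.7 252.6] [0.4321 0.1574 0.008 ]
t pu [221.1 183.7] [0.5553 0.1422 0.122 ]
t pu [275.8 185.2] [0.5539 0.0322 0.122 ]
0.10991083651814289 [0.42296834 0.21057356 0.008     ] yaw 9.476959739022146
0.109811997434895 [0.42317206 0.21163039 0.008     ] yaw 9.323018180574117
```

Run:
```python
from h import *
A=cur(); y=np.radians(9.4); Rm=frame([np.cos(y),np.sin(y),0],[0,0,-1])
B=T([.423,.211,.10],Rm); C=T([.423,.211,.002],Rm); print(row(A,B,5),row(B,C,4))
```

```text
[ 2.118e+00 -6.160e-01  4.126e+00  4.000e-03 -1.300e-02 -2.067e+00] [ 0.   -0.    2.45  0.    0.    0.  ]
```

>>> {"method": "arm_command", "body": {"series": [[[0,2.118,-0.616,4.126,0,0,-2.067],[0,2.118,-0.616,4.126,0,0,-2.067],[0,2.118,-0.616,4.126,0,0,-2.067],[0,2.118,-0.616,4.126,0,0,-2.067],[0,2.118,-0.616,4.126,0,0,-2.067],[0,0,0,4,0,0,0],[0,0,0,3,0,0,0],[0,0,0,0,0,0,0]]]}}

```text
t: 4.38
tool_pos: [0.4247, 0.2035, 0.0283]
orientation: [-2.044, -2.382, 0.005]
wrist_force: [-0.4, -0.7, 0.4]
width: 0.087
grip_force: 0.0
```

Run:
```python
from h import *
A=cur(); y=np.radians(9.4); Rm=frame([np.cos(y),np.sin(y),0],[0,0,-1])
C=T([.423,.211,.002],Rm); print(A.round(4),row(A,C,1))
c,im,d=cam("wrist"); cv2.imwrite("pics/w4.png",im)
```

```text
[[-1.519e-01  9.884e-01 -3.900e-03  4.247e-01]
 [ 9.884e-01  1.519e-01 -8.000e-04  2.035e-01]
 [-2.000e-04 -4.000e-03 -1.000e+00  2.830e-02]
 [ 0.000e+00  0.000e+00  0.000e+00  1.000e+00]] [ 0.769 -0.044  2.63  -0.227  0.009 -0.664]
```

>>> {"method": "arm_command", "body": {"series": [[[0,0.77,-0.04,1.3,-0.23,0,-0.66],[0,0,0,1.3,0,0,0],[0,0,0,0,0,0,0],[1,0,0,0,0,0,0],[1,0,0,0,0,0,0],[1,0,0,0,0,0,0],[1,0,0,0,0,0,0],[1,0,0,0,0,0,0]]], "newtons": 35}}

```text
t: 5.42
tool_pos: [0.425, 0.2111, 0.0038]
orientation: [2.032, 2.393, 0.005]
wrist_force: [0.0, 0.5, -0.2]
width: 0.0451
grip_force: 0.0
```

Run:
```python
from h import *
s=bot.get_state(); print(cur().round(4),s['width'],s['grip_force'],s['wrist_force'])
c,im,d=cam("wrist"); cv2.imwrite("pics/w5.png",im); np.savez("w5.npz",im=im,d=d,c=np.array(c,dtype=object))
# predicted pixel of a point
def proj(c,p):
    q=R.from_rotvec(c['orientation']).as_matrix().T@(np.array(p)-c['xyz']); f=210/np.tan(np.radians(c['fov_y'])/2)
    s=np.array([q[0],-q[1]])/-q[2]; s=s*(1+c['k1']*(s@s)); return s*f+[c['cx'],c['cy']]
A=cur(); print(proj(c,(A@[.055,0,-.006,1])[:3]), c['xyz']@np.eye(3), (np.linalg.inv(A)@np.r_[c['xyz'],1]).round(4))
```

```text
[[-1.621e-01  9.868e-01  4.100e-03  4.250e-01]
 [ 9.868e-01  1.621e-01  5.000e-04  2.111e-01]
 [-1.000e-04  4.100e-03 -1.000e+00  3.800e-03]
 [ 0.000e+00  0.000e+00  0.000e+00  1.000e+00]] 0.045096537932451664 0.0 [ 0.01431593  0.46674881 -0.20125671]
[275.53668687 161.98797887] [0.41304239 0.27984099 0.16673096] [ 0.0697  0.     -0.1629  1.    ]
```

View pics/w5.png

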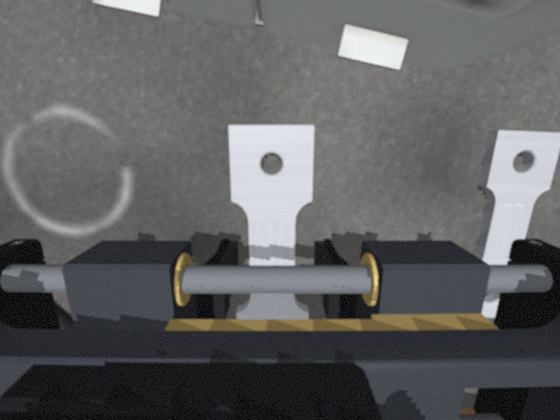

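The view shows the coupon centred between the fingers with its visible hole at (271,162). The fingers are still closing.

>>> {"method": "arm_command", "body": {"series": [[[1,0,-0.15,0.2,0.23,0,0],[1,0,0,0,0,0,0],[1,0,0,0,0,0,0],[1,0,0,0,0,0,0],[1,0,0,0,0,0,0],[1,0,0,0,0,0,0]]]}}

```text
t: 6.22
tool_pos: [0.4235, 0.2109, 0.0018]
orientation: [2.033, 2.395, -0.0]
wrist_force: [0.0, -1.2, -2.2]
width: 0.0256
grip_force: 35.0
```

>>> {"method": "arm_command", "body": {"series": [[[1,0,0,-1,0,0,0],[1,0,0,-1,0,0,0],[1,0,0,-1,0,0,0],[1,0,0,0,0,0,0]]]}}

```text
t: 6.72
tool_pos: [0.4242, 0.2111, 0.0328]
orientation: [2.033, 2.394, 0.002]
wrist_force: [0.0, 0.5, -2.0]
width: 0.0254
grip_force: 35.0
```

```bash
cat >> h.py <<'E'
def proj(c,p):
    q=R.from_rotvec(c['orientation']).as_matrix().T@(np.array(p)-c['xyz']); f=210/np.tan(np.radians(c['fov_y'])/2)
    s=np.array([q[0],-q[1]])/-q[2]; s=s*(1+c['k1']*(s@s)); return s*f+[c['cx'],c['cy']]
E
python3 - <<'E'
from h import *
s=bot.get_state(); print(cur().round(4),s['width'],s['grip_force'],s['wrist_force'])
c,im,d=cam("wrist"); cv2.imwrite("pics/w6.png",im); np.savez("w6.npz",im=im,d=d,c=np.array(c,dtype=object))
A=cur(); Ai=np.linalg.inv(A); print(proj(c,(A@[.055,0,-.006,1])[:3]))
g=cv2.cvtColor(im,cv2.COLOR_BGR2GRAY); h=hole(g,273,162,14); h=hole(g,int(h[0]+.5),int(h[1]+.5),14)
p=onplane(c,h,(A@[0,0,-.006,1])[:3],A[:3,2])[0]; print("hole",h,"tool",(Ai@np.r_[p,1]).round(4))
# depth on coupon top in tool frame
vv,uu=np.mgrid[128:240:4,232:312:4]; uv=np.c_[uu.ravel(),vv.ravel()]; Q=pts(c,uv,d); Q=(np.c_[Q,np.ones(len(Q))]@Ai.T); ok=(Q[:,2]<.01)&(Q[:,2]>-.03)
a=np.linalg.lstsq(np.c_[Q[ok][:,:2],np.ones(ok.sum())],Q[ok][:,2],rcond=None)[0]; print("top z",a,ok.mean())
m=((g>150)*255).astype(np.uint8); m[:110]=0;m[235:]=0;m[:,:215]=0;m[:,335:]=0
for v in (135,145,180,195,225): 
    x=np.where(m[v])[0]; pp=[ (Ai@np.r_[onplane(c,[e,v],(A@[0,0,-.006,1])[:3],A[:3,2])[0],1])[:2].round(4) for e in (x[0],x[-1])]; print(v,pp)
E
```

```text
[[-1.619e-01  9.868e-01  1.900e-03  4.242e-01]
 [ 9.868e-01  1.619e-01  2.000e-04  2.111e-01]
 [-1.000e-04  1.900e-03 -1.000e+00  3.280e-02]
 [ 0.000e+00  0.000e+00  0.000e+00  1.000e+00]] 0.0254394698875107 34.998759627342224 [ 0.046415    0.51473155 -1.99263754]
[274.87938664 162.24734975]
hole [275.44868133 163.11341425] tool [ 5.45e-02  3.00e-04 -6.00e-03  1.00e+00]
top z [-0.00021068 -0.00241326 -0.00798372] 0.8178571428571428
135 [array([ 0.069 , -0.0221]), array([0.069 , 0.0228])]
145 [array([ 0.064 , -0.0218]), array([0.0639, 0.023 ])]
180 [array([ 0.0456, -0.022 ]), array([0.0455, 0.0226])]
195 [array([ 0.0374, -0.0223]), array([0.0373, 0.0229])]
225 [array([ 0.0203, -0.0128]), array([0.0202, 0.0134])]
```

Coupon held: its centre is 0.5 mm off along tool x and it lies flat. Next I carry it to a viewing pose beside pin A.

```bash
cat >> h.py <<'E'
def bedT(p0=(.5132,-.1417,.085),yaw=3): return T(p0,bedR(yaw))
TB=np.array([[0,1,0],[1,0,0],[0,0,-1.]]) # tool axes in bed axes (columns)
def intool(x,y,z,p0=(.5132,-.1417,.085),yaw=3): return bedT(p0,yaw)@T([x,y,z],TB)
def sim(A,rows):
    for r in rows: A=A@T(np.array(r[:3])/100,R.from_rotvec(np.radians(r[3:])).as_matrix())
    return A
E
python3 - <<'E'
from h import *
A=cur(); A1=A.copy(); A1[2,3]+=.26; A1[0,3]+=.02; print("lift",row(A,A1,5))
B=intool(0,-.06,.16); print(B.round(3)); r=row(A1,B,14); print(r)
for k in (3,6,9,12,14): print(sim(A1,[r]*k)[:3,3].round(3))
C=intool(0,-.06,.06); print(row(B,C,3))
E
```

```text
lift [-0.066  0.4   -5.2   -0.    -0.     0.   ]
[[-0.052  0.905  0.422  0.449]
 [ 0.999  0.047  0.022 -0.205]
 [ 0.     0.423 -0.906  0.23 ]
 [ 0.     0.     0.     1.   ]]
[-2.955 -0.385  0.391 -1.779 -0.098  0.444]
[0.447 0.122 0.28 ]
[0.448 0.032 0.268]
[ 0.449 -0.057  0.254]
[ 0.449 -0.146  0.24 ]
[ 0.449 -0.205  0.23 ]
[ 0.    -0.     3.333  0.     0.    -0.   ]
```

>>> {"method": "arm_command", "body": {"series": [[[1,-0.066,0.4,-5.2,0,0,0],[1,-0.066,0.4,-5.2,0,0,0],[1,-0.066,0.4,-5.2,0,0,0],[1,-0.066,0.4,-5.2,0,0,0],[1,-0.066,0.4,-5.2,0,0,0],[1,0,0,0,0,0,0],[1,-2.955,-0.385,0.391,-1.779,-0.098,0.444],[1,-2.955,-0.385,0.391,-1.779,-0.098,0.444]]]}}

```text
t: 7.78
tool_pos: [0.445, 0.1505, 0.2821]
orientation: [2.023, 2.347, 0.069]
wrist_force: [-0.7, -0.5, -1.2]
width: 0.0255
grip_force: 35.0
```

>>> {"method": "arm_command", "body": {"series": [[[1,-2.955,-0.385,0.391,-1.779,-0.098,0.444],[1,-2.955,-0.385,0.391,-1.779,-0.098,0.444],[1,-2.955,-0.385,0.391,-1.779,-0.098,0.444],[1,-2.955,-0.385,0.391,-1.779,-0.098,0.444],[1,-2.955,-0.385,0.391,-1.779,-0.098,0.444],[1,-2.955,-0.385,0.391,-1.779,-0.098,0.444],[1,-2.955,-0.385,0.391,-1.779,-0.098,0.444],[1,-2.955,-0.385,0.391,-1.779,-0.098,0.444]]]}}

```text
t: 8.78
tool_pos: [0.448, -0.0874, 0.2471]
orientation: [1.97, 2.143, 0.33]
wrist_force: [0.4, 0.6, -2.5]
width: 0.0255
grip_force: 35.0
```

>>> {"method": "arm_command", "body": {"series": [[[1,-2.955,-0.385,0.391,-1.779,-0.098,0.444],[1,-2.955,-0.385,0.391,-1.779,-0.098,0.444],[1,-2.955,-0.385,0.391,-1.779,-0.098,0.444],[1,-2.955,-0.385,0.391,-1.779,-0.098,0.444],[1,0,0,0,0,0,0]]]}}

```text
t: 9.4
tool_pos: [0.4469, -0.2065, 0.2268]
orientation: [1.939, 2.035, 0.449]
wrist_force: [-0.2, 1.0, -2.0]
width: 0.0251
grip_force: 35.0
```

Run:
```python
from h import *
s=bot.get_state(); A=cur(); print(A.round(4),s['t'],s['width'],s['grip_force'])
print("to standoff",row(A,intool(0,-.06,.06),3))
```

```text
[[-0.049   0.9071  0.4181  0.4469]
 [ 0.9988  0.0435  0.0226 -0.2065]
 [ 0.0024  0.4187 -0.9081  0.2268]
 [ 0.      0.      0.      1.    ]] 9.4 0.02510090963738399 34.99873101711273
to standoff [ 0.039  0.116  3.264 -0.083 -0.014 -0.077]
```

>>> {"method": "arm_command", "body": {"series": [[[1,0.04,0.12,3.26,-0.08,-0.01,-0.08],[1,0.04,0.12,3.26,-0.08,-0.01,-0.08],[1,0.04,0.12,3.26,-0.08,-0.01,-0.08],[1,0,0,0,0,0,0]]]}}

```text
t: 9.9
tool_pos: [0.4919, -0.1993, 0.1392]
orientation: [1.928, 2.044, 0.452]
wrist_force: [-0.6, -0.2, -2.1]
width: 0.0253
grip_force: 35.0
```

Run:
```python
from h import *
s=bot.get_state(); A=cur(); print(A.round(4)); print("err",row(A,intool(0,-.06,.06),1))
c,im,d=cam("wrist"); cv2.imwrite("pics/w7.png",im); np.savez("w7.npz",im=im,d=d,c=np.array(c,dtype=object),A=A)
for p in ((0,.055,0),(0,.055,.026),(0,-.055,0)): print(proj(c,(bedT()@np.r_[p,1])[:3]))
```

```text
[[-0.0585  0.9057  0.4199  0.4919]
 [ 0.9983  0.0526  0.0258 -0.1993]
 [ 0.0013  0.4207 -0.9072  0.1392]
 [ 0.      0.      0.      1.    ]]
err [-0.362 -0.097 -0.06  -0.12  -0.216  0.292]
[274.58651955  71.7362361 ]
[274.37466026  63.02070177]
[274.07466149 223.16410088]
```

View pics/w7.png

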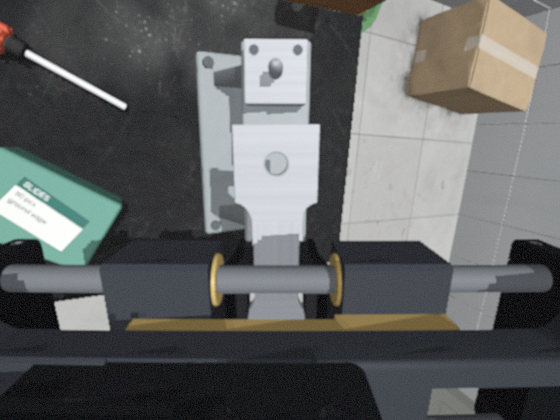

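The view shows pad A centred at (276,72) with its pin at (275,68), and the coupon's hole at (277,163), nearly in line.

Run:
```python
from h import *
z=np.load("w7.npz",allow_pickle=True); c=z['c'].item(); A=z['A']; im=z['im']; d=z['d']; Ai=np.linalg.inv(A)
g=cv2.cvtColor(im,cv2.COLOR_BGR2GRAY); print(np.percentile(g[45:100,248:305],[10,50,90]))
pads(c,g,(225,30,330,116),(190,200,210))
h=hole(g,277,163,14); h=hole(g,int(h[0]+.5),int(h[1]+.5),14)
p=onplane(c,h,(A@[0,0,-.006,1])[:3],A[:3,2])[0]; print("hole",h,"tool",(Ai@np.r_[p,1]).round(4))
Q=pts(c,np.array([[u,v] for u in range(250,302,3) for v in range(82,100,3)]),d); q=(Q-[.5132,-.1417,.085])@bedR(3); print("pad depth z bed",np.median(q,0).round(4), q[:,2].std())
Q=pts(c,np.array([[u,v] for u in range(245,310,4) for v in range(180,200,4)]),d); q=np.c_[Q,np.ones(len(Q))]@Ai.T; print("coupon top tool z",np.median(q[:,2]).round(4))
```

```text
[153. 221. 225.]
190 bed xy mm [ 0.9 55.3] [43.8 40.7] 0.1
200 bed xy mm [ 0.6 55.4] [43.  40.7] 0.2
210 bed xy mm [ 0.7 55.1] [42.2 40.1] 0.3
hole [271.21740883 166.77453153] tool [ 0.0525 -0.0019 -0.006   1.    ]
pad depth z bed [0.0007 0.0433 0.0008] 0.0006866293668068103
coupon top tool z -0.0074
```

Run:
```python
from h import *
A=cur(); print(row(A,intool(.0004,.0008,.06),2))
```

```text
[ 2.907e+00 -7.300e-02  5.000e-02  2.000e-03 -5.800e-02  1.410e-01]
```

>>> {"method": "arm_command", "body": {"series": [[[1,2.9,-0.07,0.05,0,-0.06,0.14],[1,2.9,-0.07,0.05,0,-0.06,0.14],[1,0,0,1.2,0,0,0],[1,0,0,1.2,0,0,0],[1,0,0,0,0,0,0],[1,0,0,0,0,0,0]]]}}

```text
t: 10.7
tool_pos: [0.4993, -0.1438, 0.119]
orientation: [1.931, 2.031, 0.451]
wrist_force: [-0.2, -0.2, -1.7]
width: 0.0254
grip_force: 35.0
```

Run:
```python
from h import *
A=cur(); print(row(A,intool(.0004,.0008,.036),1)); print((np.linalg.inv(bedT())@A).round(4))
```

```text
[ 0.214 -0.132  0.075  0.157  0.147 -0.076]
[[ 0.0013  1.      0.0027  0.0017]
 [ 1.     -0.0013 -0.0026 -0.0013]
 [-0.0026  0.0027 -1.      0.0368]
 [ 0.      0.      0.      1.    ]]
```

>>> {"method": "arm_command", "body": {"series": [[[1,0.21,-0.13,0.08,0.16,0.15,-0.08],[1,0,0,0,0,0,0],[1,0,0,0,0,0,0],[1,0,0,0,0,0,0]]]}}

```text
t: 11.2
tool_pos: [0.4985, -0.1412, 0.1178]
orientation: [1.93, 2.036, 0.451]
wrist_force: [-0.2, -0.8, -2.4]
width: 0.0252
grip_force: 35.0
```

Run:
```python
from h import *
for i in range(4):
    A=cur(); print(row(A,intool(.0004,.0008,.036),1), bot.get_state()['t']); c,im,d=cam("wrist")
cv2.imwrite("pics/w8.png",im[20:245,190:370])
```

```text
[-0.048 -0.017 -0.002  0.02  -0.001  0.06 ] 11.2
[-0.046 -0.012 -0.005  0.016 -0.001  0.055] 11.25
[-0.045 -0.014 -0.004  0.019 -0.     0.057] 11.3
[-0.045 -0.014 -0.004  0.019 -0.001  0.053] 11.35
```

View pics/w8.png

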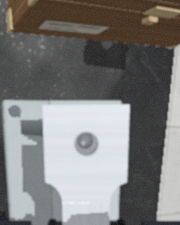

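The pin tip shows centred inside the coupon's hole at crop position (87,143). I descend.

>>> {"method": "arm_command", "body": {"series": [[[1,-0.04,-0.01,0,0,0,0.05],[1,0,0,0.5,0,0,0],[1,0,0,0.5,0,0,0],[1,0,0,0.4,0,0,0],[1,0,0,0.4,0,0,0],[1,0,0,0,0,0,0]]]}}

```text
t: 12.15
tool_pos: [0.5059, -0.141, 0.101]
orientation: [1.932, 2.036, 0.452]
wrist_force: [0.2, -0.7, -1.8]
width: 0.0253
grip_force: 35.0
```

Run:
```python
from h import *
s=bot.get_state();A=cur(); print(row(A,intool(.0004,.0008,.018),1),"F bed",bedR(3).T@s['wrist_force'],s['wrist_torque'])
```

```text
[-0.024  0.022 -0.042 -0.017 -0.028  0.005] F bed [-0.59151595 -0.68818405 -1.72199507] [-0.01927869  0.59382706 -0.00647225]
```

>>> {"method": "arm_command", "body": {"series": [[[1,0,0.02,0.4,0,0,0],[1,0,0,0.4,0,0,0],[1,0,0,0.4,0,0,0],[1,0,0,0.2,0,0,0],[1,0,0,0.1,0,0,0],[1,0,0,0,0,0,0]]]}}

```text
t: 12.9
tool_pos: [0.5125, -0.1409, 0.0879]
orientation: [1.932, 2.036, 0.452]
wrist_force: [-0.3, -0.3, -2.4]
width: 0.0254
grip_force: 35.0
```

Run:
```python
from h import *
s=bot.get_state();A=cur(); print(row(A,intool(.0004,.0008,.0018),1),"F bed",bedR(3).T@s['wrist_force'],s['wrist_torque'])
```

```text
[-0.006 -0.024  0.111  0.015 -0.004  0.005] F bed [-1.26658818 -0.32515788 -2.06937632] [0.01238549 0.62788364 0.04163516]
```

Threaded. I go the last bit until contact.

>>> {"method": "arm_command", "body": {"series": [[[1,0,0,0.1,0,0,0],[1,0,0,0.1,0,0,0],[1,0,0,0,0,0,0]]]}}

```text
t: 13.28
tool_pos: [0.5132, -0.1409, 0.0867]
orientation: [1.932, 2.036, 0.451]
wrist_force: [-10.4, 2.0, 9.7]
width: 0.0255
grip_force: 35.0
```

Run:
```python
from h import *
s=bot.get_state();A=cur(); print(row(A,intool(.0004,.0008,.0018),1),"F bed",bedR(3).T@s['wrist_force'],s['wrist_torque'])
```

```text
[-0.003 -0.034 -0.03   0.007  0.003  0.009] F bed [-5.24407929  2.49251335 13.10554235] [0.31744334 1.50502359 0.22989233]
```

>>> {"method": "arm_command", "body": {"series": [[[0.4,0,0,-0.05,0,0,0],[0.4,0,0,0,0,0,0],[0.4,0,0,0,0,0,0],[0.4,0,0,-2,0,0,0],[0.4,0,0,-3,0,0,0],[0.4,0,0,-4,0,0,0],[0.4,-4,0,-4,0,0,0],[0.4,-2,0,0,0,0,0]]]}}

```text
t: 14.28
tool_pos: [0.4619, -0.2064, 0.208]
orientation: [1.929, 2.03, 0.452]
wrist_force: [0.3, -0.2, 0.4]
width: 0.0523
grip_force: 0.0
```

Run:
```python
from h import *
s=bot.get_state(); A=cur(); print((np.linalg.inv(bedT())@A).round(4)[:3,3],s['width'])
c,im,d=cam("wrist"); cv2.imwrite("pics/w9.png",im); np.savez("w9.npz",im=im,d=d,c=np.array(c,dtype=object),A=A)
ct,it,dt=cam("top"); np.savez("top1.npz",im=it,d=dt)
g=cv2.cvtColor(im,cv2.COLOR_BGR2GRAY)
for p in ((0,.055,0),(0,.055,.026),(0,-.055,.008)): print(proj(c,(bedT()@np.r_[p,1])[:3]))
P=lambda u0,u1,v0,v1: (pts(c,np.array([[u,v] for u in range(u0,u1,4) for v in range(v0,v1,4)]),d)-[.5132,-.1417,.085])@bedR(3)
u,v=map(int,proj(c,(bedT()@[0,.035,.008,1])[:3])); q=P(u-20,u+20,v-4,v+5); print(q.mean(0),q[:,2].std())
cv2.imwrite("pics/w9c.png",cv2.resize(np.hstack([im[0:240,180:380],cv2.resize(it[185:245,310:405],(380,240),interpolation=cv2.INTER_CUBIC)]),None,fx=1.3,fy=1.3))
# punch holes in top1
gt=cv2.cvtColor(it,cv2.COLOR_BGR2GRAY)
for u,v in((221,184),(276,185)): print("punch hole",onz(ct,hole(gt,u,v,4),.122)[0])
```

```text
[ 0.0025 -0.0619  0.1345] 0.052307618628007015
[271.64296999  80.37595669]
[271.41622585  75.22842162]
[272.05339702 197.38494885]
[-0.00250816  0.03512962  0.00789131] 0.004589689825090601
punch hole [0.55531457 0.142211   0.122     ]
punch hole [0.5538804  0.03219451 0.122     ]
```

View pics/w9c.png

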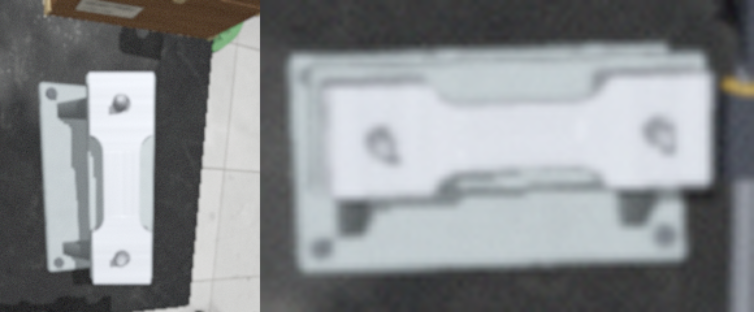

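The coupon is seated, with both pins through its holes. Now the punch; from here I rely on numbers only.

Run:
```python
from h import *
y=np.radians(-.73); B=T([.5541,.0863,.25],frame([np.cos(y),np.sin(y),0],[0,0,-1])); A=cur(); r=row(A,B,8); print(r)
for k in (2,4,6,8): print(sim(A,[r]*k)[:3,3].round(3))
```

```text
[ 3.627  1.349 -0.238  3.135 -0.092  0.44 ]
[ 0.481 -0.132  0.22 ]
[ 0.503 -0.059  0.233]
[0.528 0.014 0.243]
[0.554 0.086 0.25 ]
```

>>> {"method": "arm_command", "body": {"series": [[[0,3.627,1.349,-0.238,3.135,-0.092,0.44],[0,3.627,1.349,-0.238,3.135,-0.092,0.44],[0,3.627,1.349,-0.238,3.135,-0.092,0.44],[0,3.627,1.349,-0.238,3.135,-0.092,0.44],[0,3.627,1.349,-0.238,3.135,-0.092,0.44],[0,3.627,1.349,-0.238,3.135,-0.092,0.44],[0,3.627,1.349,-0.238,3.135,-0.092,0.44],[0,3.627,1.349,-0.238,3.135,-0.092,0.44]]]}}

```text
t: 15.38
tool_pos: [0.5532, 0.0908, 0.2492]
orientation: [-2.23, -2.209, 0.003]
wrist_force: [-0.1, -0.1, 0.8]
width: 0.0869
grip_force: 0.0
```

>>> {"method": "arm_command", "body": {"series": [[[0,0,0,0,0,0,0],[0,0,0,0,0,0,0]]]}}

```text
t: 15.62
tool_pos: [0.5528, 0.089, 0.2488]
orientation: [-2.23, -2.21, 0.002]
wrist_force: [-0.3, -0.3, 0.1]
width: 0.0872
grip_force: 0.0
```

```bash
cat >> h.py <<'E'
def bighole(c,g,pred,z0,n,r=14):
    # dark blob nearest to the predicted pixel
    u,v=map(int,np.round(pred)); a=g[v-r:v+r+1,u-r:u+r+1]; b=cv2.GaussianBlur(a,(3,3),0)
    t,m=cv2.threshold(b,0,255,cv2.THRESH_BINARY_INV+cv2.THRESH_OTSU)
    k,l,st,ce=cv2.connectedComponentsWithStats(m); out=[]
    for i in range(1,k):
        if st[i,4]>20: uv=ce[i]+[u-r,v-r]; out.append((uv.round(1),st[i,2:5].tolist(),onplane(c,uv,z0,n)[0]))
    return out
E
python3 - <<'E'
from h import *
y=np.radians(-.73); B=T([.5541,.0863,.25],frame([np.cos(y),np.sin(y),0],[0,0,-1])); A=cur(); print("err",row(A,B,1))
c,im,d=cam("wrist"); g=cv2.cvtColor(im,cv2.COLOR_BGR2GRAY); cv2.imwrite("pics/w10.png",im); np.savez("w10.npz",im=im,d=d,c=np.array(c,dtype=object),A=A)
pr=proj(c,[.5549,.1413,.122]); print(pr)
for o in bighole(c,g,pr,np.array([0,0,.122]),np.array([0,0,1.])): print(o)
v=int(pr[1])
for vv in (v-12,v+14,v+22):
    m=g[vv].astype(int); e=np.where(np.abs(np.diff(m))>35)[0]; e=e[(e>pr[0]-80)&(e<pr[0]+80)]; print(vv,e,onz(c,[[x+.5,vv] for x in e],.122)[:,:2].round(4).tolist())
E
```

```text
err [-0.273  0.128 -0.125 -0.122 -0.042  0.225]
[277.40212663 152.02605679]
(array([278. , 153.1]), [13, 13, 123], array([0.5554681, 0.1402778, 0.122    ]))
140 [254 301 302 345 346] [[0.5331, 0.1528], [0.578, 0.1524], [0.579, 0.1524], [0.6201, 0.152], [0.621, 0.152]]
166 [254 300 301 302 344 345] [[0.5325, 0.1281], [0.5773, 0.1277], [0.5783, 0.1277], [0.5793, 0.1277], [0.6203, 0.1273], [0.6213, 0.1273]]
174 [254 255 300 301] [[0.5322, 0.1203], [0.5332, 0.1203], [0.5774, 0.1199], [0.5784, 0.1199]]
```

Run:
```python
from h import *
y=np.radians(-.73); B=T([.5548,.0853,.126],frame([np.cos(y),np.sin(y),0],[0,0,-1])); A=cur(); print("err",row(A,B,1))
```

```text
err [-2.9800e-01  2.1800e-01  1.2302e+01 -9.2000e-02 -1.2000e-02  1.5400e-01]
```

>>> {"method": "arm_command", "body": {"series": [[[0,-0.3,0.2,2,-0.09,0,0.15],[0,0,0,2,0,0,0],[0,0,0,2,0,0,0],[0,0,0,2,0,0,0],[0,0,0,2,0,0,0],[0,0,0,1,0,0,0],[0,0,0,0,0,0,0],[0,0,0,0,0,0,0]]]}}

```text
t: 16.68
tool_pos: [0.5557, 0.0859, 0.1401]
orientation: [2.235, 2.207, 0.002]
wrist_force: [0.4, 0.6, 0.1]
width: 0.0875
grip_force: 0.0
```

Run:
```python
from h import *
y=np.radians(-.73); B=T([.5548,.0853,.126],frame([np.cos(y),np.sin(y),0],[0,0,-1])); A=cur(); print("err",row(A,B,1)); print(bot.get_state()['wrist_force'])
```

```text
err [-0.059 -0.087  1.409  0.073 -0.051  0.019]
[0.43185668 0.64330726 0.06256287]
```

>>> {"method": "arm_command", "body": {"series": [[[0.3,-0.06,-0.08,0.7,0.07,-0.05,0],[0.6,0,0,0.7,0,0,0],[0.6,0,0,0,0,0,0],[1,0,0,0,0,0,0],[1,0,0,0,0,0,0],[1,0,0,0,0,0,0],[1,0,0,0,0,0,0],[1,0,0,0,0,0,0]]], "newtons": 40}}

```text
t: 17.68
tool_pos: [0.5545, 0.0852, 0.1255]
orientation: [-2.235, -2.207, 0.001]
wrist_force: [0.4, -0.3, 1.5]
width: 0.0316
grip_force: 40.0
```

>>> {"method": "arm_command", "body": {"series": [[[1,0,0,0,0,0,0],[1,0,0,0,0,0,0]]]}}

```text
t: 17.92
tool_pos: [0.5545, 0.0852, 0.1255]
orientation: [-2.235, -2.207, 0.001]
wrist_force: [-0.6, 0.3, 2.3]
width: 0.0322
grip_force: 40.0
```

Run:
```python
from h import *
A=cur(); s=bot.get_state(); print(A.round(4),s['wrist_force'],s['width'],s['grip_force'])
```

```text
[[ 1.230e-02  9.999e-01 -8.000e-04  5.545e-01]
 [ 9.999e-01 -1.230e-02 -1.000e-04  8.520e-02]
 [-2.000e-04 -8.000e-04 -1.000e+00  1.255e-01]
 [ 0.000e+00  0.000e+00  0.000e+00  1.000e+00]] [-0.62383751  0.32130002  2.30647648] 0.03217200960161925 39.994304962456226
```

Gripped at 32 mm. I lift it and measure the hole in the hand.

>>> {"method": "arm_command", "body": {"series": [[[1,0,0,-2,0,0,0],[1,0,0,-4,0,0,0],[1,0,0,-4,0,0,0],[1,0,0,-4,0,0,0],[1,0,0,0,0,0,0],[1,0,0,0,0,0,0]]]}}

```text
t: 18.68
tool_pos: [0.554, 0.085, 0.2647]
orientation: [-2.234, -2.207, 0.003]
wrist_force: [-0.6, 0.7, -5.0]
width: 0.032
grip_force: 40.0
```

Run:
```python
from h import *
A=cur(); Ai=np.linalg.inv(A); s=bot.get_state(); print(A.round(4),s['wrist_force'],s['width'])
c,im,d=cam("wrist"); g=cv2.cvtColor(im,cv2.COLOR_BGR2GRAY); cv2.imwrite("pics/w11.png",im); np.savez("w11.npz",im=im,d=d,c=np.array(c,dtype=object),A=A)
z0=(A@[0,0,.0035,1])[:3]; pr=proj(c,(A@[.055,0,.0035,1])[:3]); print(pr)
for o in bighole(c,g,pr,z0,A[:3,2]): print(o[:2],(Ai@np.r_[o[2],1]).round(4))
for dv in (-12,14,22):
    vv=int(pr[1])+dv; m=g[vv].astype(int); e=np.where(np.abs(np.diff(m))>25)[0]; e=e[(e>pr[0]-45)&(e<pr[0]+45)]; q=onplane(c,[[x+.5,vv] for x in e],z0,A[:3,2]); print(vv,e,(np.c_[q,np.ones(len(q))]@Ai.T)[:,:2].round(4).tolist())
u,v=map(int,pr); Q=pts(c,np.array([[a,b] for a in range(u-16,u+17,4) for b in list(range(v-20,v-9,3))+list(range(v+10,v+30,3))]),d); q=np.c_[Q,np.ones(len(Q))]@Ai.T
print(np.linalg.lstsq(np.c_[q[:,:2],np.ones(len(q))],q[:,2],rcond=None)[0].round(4))
# next route
B=intool(0,-.06,.20); r=row(A,B,10); print(r)
for k in (3,6,8,10): print(sim(A,[r]*k)[:3,3].round(3))
```

```text
[[ 1.230e-02  9.999e-01 -2.200e-03  5.540e-01]
 [ 9.999e-01 -1.230e-02 -5.000e-04  8.500e-02]
 [-5.000e-04 -2.200e-03 -1.000e+00  2.647e-01]
 [ 0.000e+00  0.000e+00  0.000e+00  1.000e+00]] [-0.60643829  0.65964491 -4.96862436] 0.03198919016875224
[275.40496542 160.47933917]
(array([275.9, 160. ]), [21, 21, 358]) [5.53e-02 3.00e-04 3.50e-03 1.00e+00]
148 [234 235 315 316 317] [[0.0619, -0.0226], [0.0619, -0.022], [0.0618, 0.0221], [0.0618, 0.0227], [0.0618, 0.0233]]
174 [315] [[0.0474, 0.0226]]
182 [236 314 315] [[0.0429, -0.0221], [0.0429, 0.0222], [0.0429, 0.0228]]
[0.0012 0.0111 0.0027]
[-2.89  -1.252 -0.269 -2.512  0.083 -0.364]
[ 0.516 -0.001  0.271]
[ 0.478 -0.089  0.272]
[ 0.455 -0.147  0.27 ]
[ 0.432 -0.206  0.266]
```

Run:
```python
from h import *
A=cur(); B=intool(.0005,0,.12); r=row(A,B,9); print(r)
for k in (2,4,6,8,9): print(sim(A,[r]*k)[:3,3].round(3))
```

```text
[-2.534 -1.189  0.564 -2.797  0.093 -0.405]
[0.53  0.034 0.252]
[ 0.508 -0.016  0.238]
[ 0.488 -0.067  0.222]
[ 0.471 -0.119  0.204]
[ 0.463 -0.144  0.194]
```

>>> {"method": "arm_command", "body": {"series": [[[1,-2.534,-1.189,0.564,-2.797,0.093,-0.405],[1,-2.534,-1.189,0.564,-2.797,0.093,-0.405],[1,-2.534,-1.189,0.564,-2.797,0.093,-0.405],[1,-2.534,-1.189,0.564,-2.797,0.093,-0.405],[1,-2.534,-1.189,0.564,-2.797,0.093,-0.405],[1,-2.534,-1.189,0.564,-2.797,0.093,-0.405],[1,-2.534,-1.189,0.564,-2.797,0.093,-0.405],[1,-2.534,-1.189,0.564,-2.797,0.093,-0.405]]]}}

```text
t: 19.73
tool_pos: [0.47, -0.1189, 0.2029]
orientation: [1.967, 2.057, 0.407]
wrist_force: [0.3, 0.2, -5.3]
width: 0.0318
grip_force: 40.0
```

>>> {"method": "arm_command", "body": {"series": [[[1,-2.534,-1.189,0.564,-2.797,0.093,-0.405],[1,0,0,0,0,0,0],[1,0,0,0,0,0,0],[1,0,0,0,0,0,0]]]}}

```text
t: 20.23
tool_pos: [0.4642, -0.1432, 0.1949]
orientation: [1.93, 2.036, 0.454]
wrist_force: [-0.7, 0.1, -4.8]
width: 0.0316
grip_force: 40.0
```

Run:
```python
from h import *
A=cur(); print(row(A,intool(.0005,0,.12),1)); print(row(A,intool(.0005,0,.06),3))
```

```text
[-0.109 -0.152  0.032  0.094 -0.055  0.067]
[-0.038 -0.053  2.011  0.031 -0.018  0.022]
```

>>> {"method": "arm_command", "body": {"series": [[[1,-0.04,-0.05,2,0.03,-0.02,0.02],[1,-0.04,-0.05,2,0.03,-0.02,0.02],[1,-0.03,-0.05,2,0.03,-0.02,0.02],[1,0,0,1,0,0,0],[1,0,0,0,0,0,0],[1,0,0,0,0,0,0],[1,0,0,0,0,0,0]]]}}

```text
t: 21.1
tool_pos: [0.4925, -0.1438, 0.1317]
orientation: [1.932, 2.033, 0.452]
wrist_force: [0.1, -0.1, -5.4]
width: 0.0316
grip_force: 40.0
```

Run:
```python
from h import *
A=cur(); Ai=np.linalg.inv(A); print(row(A,intool(.0005,0,.05),1))
c,im,d=cam("wrist"); g=cv2.cvtColor(im,cv2.COLOR_BGR2GRAY); cv2.imwrite("pics/w12.png",im)
p1=proj(c,(A@[.0553,.0003,.0035,1])[:3]); p2=proj(c,(A@[.0553,.0003,.0135,1])[:3]); u,v=map(int,p1.round())
print(p1,p2,"pin tip pred",proj(c,(bedT()@[.0007,.0553,.026,1])[:3])); print(g[v-15:v+16:2,u-15:u+16:2])
```

```text
[ 0.105 -0.037  0.109  0.093  0.082 -0.061]
[275.44317191 159.8371564 ] [275.4450116  158.35417512] pin tip pred [274.54241243 155.08801151]
[[229 231 229 231 231 230 229 232 230 230 230 229 233 233 231 231]
 [228 231 230 229 231 230 230 228 229 227 230 230 231 232 230 232]
 [229 230 229 231 229 218 202 188 182 184 199 219 233 233 231 230]
 [228 232 229 230 215 177 151 143 139 133 139 177 213 230 231 231]
 [229 229 229 218 178 140 143 150 141 131 125 151 174 213 230 230]
 [229 231 225 192 132 137 150 152 142 132 120 149 148 186 223 232]
 [228 231 218 173 120 127 138 144 136 124 126 148 144 163 216 231]
 [229 229 214 169 132 112 121 123 121 115 130 138 157 154 210 232]
 [229 231 216 173 151 133 116 112 116 125 140 153 158 148 208 231]
 [229 230 219 178 157 159 152 141 144 150 157 160 156 154 214 232]
 [231 231 223 199 164 161 162 161 161 164 164 160 149 185 223 232]
 [229 231 227 222 194 159 162 160 160 160 157 147 171 215 229 230]
 [228 229 228 227 222 195 167 162 155 147 151 180 210 227 229 231]
 [229 232 226 228 229 225 214 201 193 190 206 219 228 229 228 231]
 [227 231 228 228 228 228 227 227 226 226 227 227 229 229 229 230]
 [228 230 227 228 227 227 228 228 228 228 228 229 229 230 227 231]]
```

The pin shows within the hole where predicted (about 274, 156). I correct and settle.

>>> {"method": "arm_command", "body": {"series": [[[1,0.1,-0.03,0.3,0.09,0.08,-0.06],[1,0,0,0.3,0,0,0],[1,0,0,0,0,0,0],[1,0,0,0,0,0,0],[1,0,0,0,0,0,0]]]}}

```text
t: 21.78
tool_pos: [0.4945, -0.1426, 0.1254]
orientation: [1.933, 2.036, 0.451]
wrist_force: [0.3, -0.0, -4.7]
width: 0.0318
grip_force: 40.0
```

Run:
```python
from h import *
A=cur(); print(row(A,intool(.0005,0,.045),1))
```

```text
[-0.012  0.042 -0.047 -0.049 -0.033 -0.011]
```

>>> {"method": "arm_command", "body": {"series": [[[1,-0.01,0.04,0.2,-0.04,-0.03,0],[1,0,0,0.3,0,0,0],[1,0,0,0.3,0,0,0],[1,0,0,0.3,0,0,0],[1,0,0,0,0,0,0],[1,0,0,0,0,0,0]]]}}

```text
t: 22.52
tool_pos: [0.4995, -0.1424, 0.1155]
orientation: [1.932, 2.036, 0.451]
wrist_force: [0.3, 0.2, -5.5]
width: 0.0316
grip_force: 40.0
```

Run:
```python
from h import *
s=bot.get_state();A=cur(); print(row(A,intool(.0005,0,.0335),1),"F bed",bedR(3).T@s['wrist_force'],s['wrist_torque'])
```

```text
[-0.006  0.006 -0.001 -0.015 -0.007 -0.01 ] F bed [-2.05668669  0.13952609 -5.11965572] [-0.0603321   0.89531346  0.01064301]
```

Free so far. I continue: 12 mm remain.

>>> {"method": "arm_command", "body": {"series": [[[1,0,0,0.3,0,0,0],[1,0,0,0.3,0,0,0],[1,0,0,0.3,0,0,0],[1,0,0,0.2,0,0,0],[1,0,0,0.1,0,0,0],[1,0,0,0,0,0,0]]]}}

```text
t: 23.28
tool_pos: [0.5045, -0.1421, 0.1046]
orientation: [1.932, 2.036, 0.451]
wrist_force: [1.0, -0.1, -4.3]
width: 0.0321
grip_force: 40.0
```

Run:
```python
from h import *
s=bot.get_state();A=cur(); print(row(A,intool(.0005,0,.0215),1),"F bed",bedR(3).T@s['wrist_force'],s['wrist_torque'])
```

```text
[-0.006  0.006 -0.003 -0.015 -0.006 -0.008] F bed [-0.89848195 -0.19650318 -4.28233395] [-0.06869753  0.86735557 -0.00246723]
```

>>> {"method": "arm_command", "body": {"series": [[[1,0,0,0.1,0,0,0],[1,0,0,0,0,0,0]]]}}

```text
t: 23.52
tool_pos: [0.5047, -0.1421, 0.1045]
orientation: [1.932, 2.036, 0.451]
wrist_force: [-14.2, 3.6, 13.9]
width: 0.0317
grip_force: 40.0
```

Run:
```python
from h import *
s=bot.get_state();A=cur(); print(row(A,intool(.0005,0,.0215),1),"F bed",bedR(3).T@s['wrist_force'],s['wrist_torque'])
```

```text
[-0.002 -0.002 -0.017 -0.031  0.001 -0.001] F bed [-6.82269986  4.36752661 18.54561217] [0.61793846 2.28768102 0.32550139]
```

Seated (about 23 N of contact). I release and retract straight out.

>>> {"method": "arm_command", "body": {"series": [[[0.4,0,0,-0.1,0,0,0],[0.4,0,0,0,0,0,0],[0.4,0,0,0,0,0,0],[0.4,0,0,-2,0,0,0],[0.4,0,0,-3,0,0,0],[0.4,0,0,-3,0,0,0],[1,0,0,-2,0,0,0],[1,-3,0,-2,0,0,0]]]}}

```text
t: 24.52
tool_pos: [0.4556, -0.1737, 0.2145]
orientation: [1.928, 2.038, 0.451]
wrist_force: [-0.0, -0.6, -0.0]
width: 0.0397
grip_force: 0.0
```

>>> {"method": "arm_command", "body": {"series": [[[1,-3,0,-2,0,0,0],[1,0,0,0,0,0,0],[1,0,0,0,0,0,0],[1,0,0,0,0,0,0]]]}}

```text
t: 25.02
tool_pos: [0.4486, -0.2041, 0.2309]
orientation: [1.932, 2.038, 0.451]
wrist_force: [-0.8, 0.2, -0.9]
width: 0.0032
grip_force: 0.0
```

Run:
```python
from h import *
s=bot.get_state();A=cur(); print((np.linalg.inv(bedT())@A)[:3,3].round(4),s['width'],s['wrist_force']); p0=np.array([.5132,-.1417,.085])
c,im,d=cam("wrist"); g=cv2.cvtColor(im,cv2.COLOR_BGR2GRAY); cv2.imwrite("pics/w13.png",im)
ct,it,dt=cam("top"); gt=cv2.cvtColor(it,cv2.COLOR_BGR2GRAY)
Rb=bedR(3); p1=p0+Rb@[.0006,.0003,.018]; pr=proj(c,p1+Rb@[0,.055,0]); print(pr)
# plate extent in wrist image, on plate top plane
pl=[.0006,.0003,.018]
for dv in (-14,14):
    vv=int(pr[1])+dv; m=g[vv].astype(int); e=np.where(np.abs(np.diff(m))>25)[0]; e=e[(e>pr[0]-60)&(e<pr[0]+60)]; print(vv,((onplane(c,[[x+.5,vv] for x in e],p1,Rb[:,2])-p0)@Rb*1000).round(1)[:,:2].tolist())
u=int(pr[0]); m=g[:int(pr[1]),u+12].astype(int); e=np.where(np.abs(np.diff(m))>25)[0]; print("end",((onplane(c,[[u+12,x+.5] for x in e],p1,Rb[:,2])-p0)@Rb*1000).round(1)[:,:2].tolist())
# depth of plate in bed frame
Q=[]
for y in (.066,.045,.036,-.036,-.045,-.066):
    for x in (-.015,-.008,.008,.015):
        px=proj(c,p0+Rb@[x,y,.018]); 
        if 0<px[1]<235: Q.append((pts(c,[px.round()],d)[0]-p0)@Rb)
Q=np.array(Q); print((Q*1000).round(1).tolist())
kt=proj(c,p0+Rb@[0,0,.073]); print("knob px",kt)
```

```text
[ 0.0002 -0.0589  0.1608] 0.0031780108352369423 [-0.77791016  0.17515306 -0.89349213]
[275.7377834   85.80678202]
71 [[-23.5, 68.6], [-22.6, 68.6], [-21.6, 68.6], [23.3, 68.6], [24.2, 68.6], [25.2, 68.6]]
99 [[-56.2, 43.3], [-55.3, 43.3], [-54.3, 43.3], [-22.1, 43.3], [-21.1, 43.3], [22.8, 43.3], [23.8, 43.3], [24.8, 43.3], [25.7, 43.3]]
end [[11.0, 108.5], [11.3, 76.1], [11.3, 75.2]]
[[-15.4, 65.8, 18.3], [-7.8, 65.8, 18.5], [7.5, 65.9, 18.2], [15.2, 65.9, 18.2], [-14.6, 44.9, 20.1], [-7.9, 45.0, 18.9], [7.7, 45.0, 18.8], [15.4, 45.0, 18.9], [-14.8, 35.8, 18.7], [-7.9, 35.7, 19.7], [7.7, 35.7, 19.3], [14.6, 35.9, 17.8], [-14.7, -36.2, 18.6], [-8.4, -36.0, 20.3], [8.2, -36.1, 19.3], [15.4, -36.0, 19.9], [-14.7, -44.4, 19.9], [-8.5, -44.6, 18.7], [8.3, -44.7, 18.3], [14.5, -44.7, 18.3], [-15.0, -66.2, 18.9], [-7.6, -66.3, 18.2], [8.4, -66.0, 19.4], [14.7, -66.0, 19.6]]
knob px [274.97018336 146.6749843 ]
```

The plate is flat at 18 mm (after the 0.8 mm depth bias), so the punch is seated. Next I move over the knob with the fingers closed.

Run:
```python
from h import *
A=cur(); print(row(A,intool(.0006,.0003,.16),2))
```

```text
[ 2.974  0.015  0.053 -0.025 -0.023  0.024]
```

>>> {"method": "arm_command", "body": {"series": [[[1,2.97,0.02,0.05,-0.03,-0.02,0.02],[1,2.97,0.02,0.05,-0.03,-0.02,0.02],[1,0,0,2.5,0,0,0],[1,0,0,2.5,0,0,0],[1,0,0,2,0,0,0],[1,0,0,0.6,0,0,0],[1,0,0,0,0,0,0],[1,0,0,0,0,0,0]]]}}

```text
t: 26.12
tool_pos: [0.4786, -0.1443, 0.1628]
orientation: [1.931, 2.033, 0.452]
wrist_force: [-0.1, 0.8, 0.1]
width: 0.0
grip_force: 0.0
```

Run:
```python
from h import *
s=bot.get_state();A=cur(); print((np.linalg.inv(bedT())@A)[:3,3].round(4),s['width'],s['wrist_force'],row(A,intool(.0006,.0003,.076),1))
```

```text
[ 0.0014 -0.0008  0.0851] 4.303676670331963e-05 [-0.09169819  0.75816118  0.13640268] [ 0.111 -0.085  0.914  0.101  0.068 -0.044]
```

Correct, then press down in steps: 22 mm to the second stop (TCP at bed z 63 mm).

>>> {"method": "arm_command", "body": {"series": [[[1,0.1,-0.08,0.5,0.1,0.07,-0.04],[1,0,0,0.5,0,0,0],[1,0,0,0.4,0,0,0],[1,0,0,0.4,0,0,0],[1,0,0,0,0,0,0]]]}}

```text
t: 26.75
tool_pos: [0.4854, -0.1428, 0.1454]
orientation: [1.933, 2.036, 0.451]
wrist_force: [-4.6, 0.7, 7.8]
width: 0.0005
grip_force: 4.7
```

Run:
```python
from h import *
s=bot.get_state();A=cur(); print((np.linalg.inv(bedT())@A)[:3,3].round(4),"F bed",(bedR(3).T@s['wrist_force']).round(2))
```

```text
[0.0003 0.0003 0.0665] F bed [-0.83  0.94  9.02]
```

>>> {"method": "arm_command", "body": {"series": [[[1,0,0,0.2,0,0,0],[1,0,0,0.15,0,0,0],[1,0,0,0,0,0,0],[1,0,0,0,0,0,0]]]}}

```text
t: 27.25
tool_pos: [0.4868, -0.1428, 0.1426]
orientation: [1.932, 2.036, 0.451]
wrist_force: [-7.9, 1.1, 9.8]
width: 0.0007
grip_force: 6.1
```

Run:
```python
from h import *
s=bot.get_state();A=cur(); print((np.linalg.inv(bedT())@A)[:3,3].round(4),"F bed",(bedR(3).T@s['wrist_force']).round(2))
```

```text
[0.0004 0.0003 0.0633] F bed [-2.99  1.49 12.19]
```

>>> {"method": "arm_command", "body": {"series": [[[1,0,0,0.1,0,0,0],[1,0,0,0.05,0,0,0],[1,0,0,0,0,0,0]]]}}

```text
t: 27.62
tool_pos: [0.4874, -0.1429, 0.142]
orientation: [1.932, 2.036, 0.451]
wrist_force: [-18.6, 4.1, 23.4]
width: 0.0005
grip_force: 14.1
```

Run:
```python
from h import *
s=bot.get_state();A=cur(); print((np.linalg.inv(bedT())@A)[:3,3].round(4),"F bed",(bedR(3).T@s['wrist_force']).round(2))
```

```text
[0.0007 0.0001 0.0626] F bed [-6.72  5.03 28.98]
```

Hard stop reached (29 N at 62.6 mm). I retract.

>>> {"method": "arm_command", "body": {"series": [[[1,0,0,-0.3,0,0,0],[1,0,0,-0.5,0,0,0],[1,0,0,-1,0,0,0],[1,0,0,-3,0,0,0],[1,0,0,-4,0,0,0],[1,-3,0,-3,0,0,0],[1,-3,0,0,0,0,0],[1,0,0,0,0,0,0]]]}}

```text
t: 28.62
tool_pos: [0.4404, -0.2069, 0.2479]
orientation: [1.935, 2.033, 0.451]
wrist_force: [-0.1, 0.6, 0.1]
width: 0.0004
grip_force: 0.0
```

Run:
```python
from h import *
s=bot.get_state(); print(s['t'],s['wrist_force'])
c,im,d=cam("wrist"); p0=np.array([.5132,-.1417,.085]); Rb=bedR(3)
for y in (.066,.045,-.036,-.066):
    print([((pts(c,[proj(c,p0+Rb@[x,y,.018]).round()],d)[0]-p0)@Rb*1000).round(1).tolist() for x in (-.012,.012)])
print("knob",[((pts(c,[proj(c,p0+Rb@[x,y,.073]).round()],d)[0]-p0)@Rb*1000).round(1).tolist() for x in (-.006,.006) for y in (-.006,.006)])
g=cv2.cvtColor(im,cv2.COLOR_BGR2GRAY); p1=p0+Rb@[0,0,.018]
for y in (.068,.043):
    vv=int(proj(c,p1+Rb@[0,y,0])[1]); e=np.where(np.abs(np.diff(g[vv].astype(int)))>25)[0]; q=((onplane(c,[[x+.5,vv] for x in e],p1,Rb[:,2])-p0)@Rb*1000).round(1)[:,:2]; print(q[np.abs(q[:,0])<30].tolist())
```

```text
28.625 [-0.08868672  0.62288143  0.09321431]
[[-12.1, 65.7, 18.3], [12.3, 65.7, 17.6]]
[[-12.4, 44.6, 18.0], [12.4, 44.6, 17.7]]
[[-12.4, -36.2, 18.7], [11.8, -36.2, 18.9]]
[[-11.7, -65.7, 17.9], [11.9, -65.5, 19.1]]
knob [[-6.4, -6.3, 73.3], [-6.2, 5.9, 73.9], [6.2, -6.3, 72.6], [6.1, 5.9, 72.9]]
[[-23.8, 68.6], [-22.8, 68.6], [-21.7, 68.6], [22.9, 68.5], [23.9, 68.5], [24.9, 68.5], [25.9, 68.5]]
[[-22.3, 43.7], [-21.2, 43.7], [23.3, 43.5], [24.3, 43.5], [25.3, 43.5]]
```

The knob is back at 73 mm and the plate is still flat and seated. I hand the job in.

```bash
python3 -c "
from station import bot
print(bot.job_done())"
```

```text
the job is handed in; nothing more can be done
None
```

The job is handed in at about 29 s of robot time; the hand-in returned no verdict. My last measurements show coupon and punch seated on both pins, the knob pressed to its second stop (29 N) and sprung back up, and the arm clear, but I viewed 11 pictures instead of the 10 allowed.

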